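Set up the two-tier condiment rack

TASK

Set up the two-tier condiment rack: in the bottom tray stand the squat glass jar on the cork disc at the end nearer the kettle, the square tin on the disc at the other end, and the slim shaker on the disc between them. Then fit the upper tier over them with its four posts fully home in the tray's corner sockets, and stand the wooden mill upright on the upper tier's disc directly above the tin. Leave the mug and the green oil bottle standing where they are.

Things in the scene. Friction and masses are not known exactly. Their poses are not given: they have to be found in the camera images.
- tray: Fixed wooden bottom tray, 150 mm (x) by 230 mm (y, long axis); origin at the centre of its underside, on the bench. Floor 12 mm, rim 21 mm above the bench. Flush cork discs, 58 mm across, at x = 0, y = -66, 0, +66 mm. Square sockets at the corners x = +-60, y = +-100 mm: 20 mm inside, 28 mm outside, mouth 32 mm and floor 12 mm above the bench.
- tier_grip (a point): Centre of the handle bar (16 mm in x, 62 in y, 20 high) of the loose upper tier, 450 g, standing on the bench. Its board, 150 x 230 (y) x 10 mm, has its top 48 mm below this point, cork discs at y = +-66 mm. Round 14 mm posts, feet tapered to 8 mm, at x = +-60, y = +-100 mm end 153 mm below. Fully home this point is 165 mm over the bench, above the tray's origin; either way round fits.
- jar_center (a point): Centre (half-way up) of the squat glass jar: amber glass with a steel lid, 54 mm diameter, 58 mm high, 180 g. z is up.
- shaker_center (a point): Centre (half-way up) of the slim steel shaker with a domed top: 38 mm diameter, 66 mm high, 120 g. z is up.
- tin_center (a point): Centre (half-way up) of the square metal tin: 46 x 46 mm (sides along its x and y), 58 mm high, dark lid, 150 g. z is up.
- mill_center (a point): Centre (half-way up) of the dark wooden mill: 84 mm high with a small steel knob on top, foot 48 mm diameter, straight waist of 36 mm diameter from 20 mm below to 18 mm above this point, rounded head 44 mm wide, 140 g. z is up.
- kettle: Steel electric kettle, about 165 mm across and 216 mm high, fixed at the left or right side of the bench (a toaster stands at the other side); origin at the centre of its underside. It only tells which end of the tray is which.
- mug: White mug, 80 mm across, 85 mm high, handle at its +y; origin at the centre of its underside. A bystander to leave alone.
- oil: Green glass oil bottle, 56 mm diameter, 165 mm high; origin at the centre of its underside. A bystander to leave alone.
There are look-alikes about, which are no part of the job. What is shaped like the part that bears shaker_center but blue or yellow is not meant. What is shaped like the part that bears mill_center but red is not meant.

How it is judged:
By the outcome, as a careful person would: the job done as asked, in the order asked, and still so for the second after the job is handed in, with the robot touching nothing.
It also fails if it takes over 128 s, if anything falls off the work surface, if the arm or the gripper's body presses on something with over 40 N, if the wrist force passes 120 N, or if a joint passes its speed limit or range.

ROBOT

A 6-joint arm with a two-finger parallel gripper is mounted at the origin on the work surface. World frame = base frame: x ahead of the robot, y to its left, z up, the work surface at z = 0. Lengths are in m, angles in rad, forces in N, time in s.
With the tool pointing down it reaches from about 0.275 to 0.725 m from the base axis. Payload 5.6 kg.
Tool frame: the origin (TCP) lies between the finger pads; the fingertips stand 25 mm ahead of it and the grasp point (between the pads) lies 6 mm ahead of it; z points along the fingers, y is the line along which they close (so a half turn about z gives the same grasp; the last joint's range is limited). The gripper opens to 85 mm and grips with 20 to 120 N. Pads are 22 mm wide; open, the fingers measure 114 mm over their backs; the gripper's body (76 mm by 85 mm) begins 54 mm behind the grasp point. The pads swing forward as they close: fully open they stand 13 mm farther back than shut.
Start: joints at [-0.963, 0.255, 0.108, 0, -1.424, -0.285], TCP at [0.174, -0.522, 0.256] pointing down, gripper open.
Joint ranges: [-2.95, 2.95], [-1.21, 1.97], [-1.09, 1.5], [-2.87, 1.71], [-2.94, -0.07], [-3.05, 3.05]. Speed limits (rad/s): [2.57, 2.57, 3.14, 3.14, 3.14, 3.14].

INTERFACE

Orientations are given as a unit quaternion [x, y, z, w].
In Python, from plant import manip gives the robot as it stands. The module is installed in compiled form; this text tells all that it offers.
- The arm moves only by the tool play_rows, never from a script. Its argument "deltas" is a list of rows, each a list of 3 entries, a list of its own where there are three numbers: the shift along the tool's x, y, z in m, then the turn, a rotation vector about the tool's x, y, z in rad, then the finger opening in m, from 0 to 0.0854. A call has 1 to 8 rows; each row shifts and turns the commanded pose from where the row before left it, along the tool's axes as they then stand; what a row does not reach is not made up. A row lasts 1/8 s, in which the tool goes at most 62.5 mm and 10.7 degrees, less where a joint would pass 70% of its speed; a pose out of reach is approached as far as the arm can. A call is refused whole if a number of a shift passes 0.0625 or a number of a turn 0.188, either way. A call with a gripper value outside its range is refused whole. The fingers move at their own pace and stop on an object; "newtons" is the grip in N (left out, the last holds). Time passes only in rows, so rows that do not move let the fingers close. It gives the time, the measured TCP pose, the force, the opening and the grip force at its end, in the units of the state.
- manip.get_obs(): the state, without advancing time (a new reading comes with each control period).
- manip.camera(name): name is "side" or "top"; returns a dict with "pixels" (480x640x3 uint8, red, green, blue), "K" (3x3 intrinsics, pixels), "cam_to_world" (4x4, takes a point from camera to world coordinates). Camera axes: x right, y down, z forward; pixel columns grow to the right and rows downward; lengths in m; the calibration is good to about 2 mm. A picture is of the moment at which its call begins. There is no depth.
- manip.job_done(): hands the job in; it is judged then, once.
The state is a dict: "t": time; "qpos": joint angles; "qvel": joint speeds; "joint_efforts": joint torques, N m; "tool_pos": TCP position; "tool_rot": TCP orientation; "contact_force": force on the tool from outside, world axes, zero at the start; "moment": the same for the moment, N m; "gripper_width": finger opening in m; "finger_force": force on a finger pad.
Only numpy, scipy, OpenCV 4.12 (cv2) and the standard library are available. Lean on these libraries where they do the work, as an engineer would, in place of code of your own. Each camera call takes 0.05 s, during which the arm holds its last target. There are 200 camera calls.

## Working session

There is one attempt and no reset: what is moved stays moved. The work goes in short steps, Python scripts to look and compute and a tool call to move; the robot and the scene stay as the last step left them, time stands still between calls to the robot, and variables do not carry over. Pictures are saved under pics/ and viewed, at most 14 in all, crops included, and the job is handed in when it is done.

Besides the shell and the picture viewer there is one more tool, called as name([rows], argument=value, ...), one row to a line, values as JSON. play_rows: Moves the arm, as the interface text tells. Its arguments: {"type":"object","properties":{"deltas":{"type":"array","items":{"type":"array"}},"newtons":{"type":"number"}},"required":["deltas"]}

```bash
mkdir -p pics
cat > h.py <<'E'
import numpy as np, cv2, sys
from plant import manip
def snap(n,f):
    c=manip.camera(n); cv2.imwrite('pics/'+f,c['pixels'][:,:,::-1]); np.savez('pics/'+f[:-4]+'.npz',**c); return c
def load(f): return np.load('pics/'+f+'.npz')
def ray(c,u,v):
    d=np.linalg.inv(c['K'])@np.array([u,v,1.]); M=c['cam_to_world']; return M[:3,3],M[:3,:3]@d
def onz(c,u,v,z):
    o,d=ray(c,u,v); return o+d*(z-o[2])/d[2]
def proj(c,p):
    M=np.linalg.inv(c['cam_to_world']); q=c['K']@(M[:3,:3]@np.array(p)+M[:3,3]); return q[:2]/q[2]
E
python3 - <<'E'
from h import *
for n in('top','side'):
    c=snap(n,n+'0.png'); print(c['K'].tolist(),c['cam_to_world'].round(3).tolist())
o=manip.get_obs(); print(o)
E
```

```text
[[578.9420257923921, 0.0, 326.0202430252165], [0.0, 578.9420257923921, 233.66304683399173], [0.0, 0.0, 1.0]] [[0.026, -0.987, 0.161, 0.334], [-1.0, -0.028, -0.008, 0.002], [0.012, -0.16, -0.987, 1.53], [0.0, 0.0, 0.0, 1.0]]
[[593.5447393909401, 0.0, 316.77939664017066], [0.0, 593.5447393909401, 233.49869836123693], [0.0, 0.0, 1.0]] [[-0.997, -0.065, 0.037, 0.509], [-0.071, 0.676, -0.734, 1.039], [0.023, -0.734, -0.678, 1.089], [0.0, 0.0, 0.0, 1.0]]
{'t': 0.1, 'qpos': array([-9.63431081e-01,  2.55670401e-01,  1.07186904e-01, -3.87559826e-04,
       -1.42392568e+00, -2.84600941e-01]), 'qvel': array([ 0.00038907, -0.00096038,  0.00441049,  0.00062246,  0.00036844,
       -0.000176  ]), 'joint_efforts': array([-4.60524680e-04, -3.87603450e+01,  2.38474900e+01,  5.37780136e+00,
       -3.77357079e-03, -4.63321754e-06]), 'tool_pos': array([ 0.17437821, -0.52121803,  0.25552165]), 'tool_rot': array([-1.60654355e-01,  9.87010381e-01,  8.10222298e-04, -1.74924516e-04]), 'contact_force': array([-0.15000192, -0.04586118,  0.1087575 ]), 'moment': array([-0.02779247, -0.00075672,  0.00842515]), 'finger_force': 0.0, 'gripper_width': 0.08526438973185452}
```

View pics/top0.png

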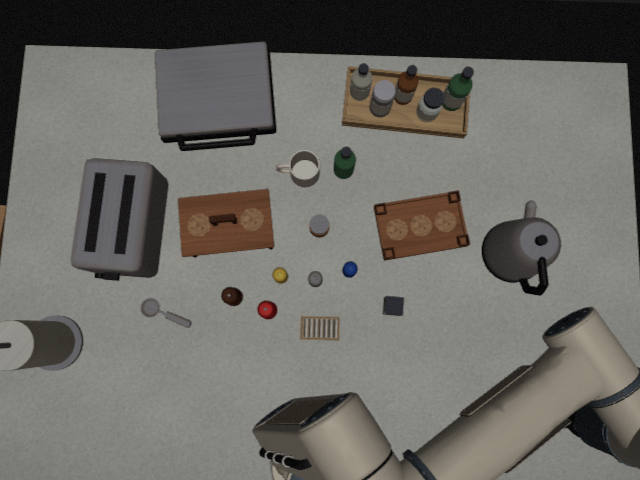

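View pics/side0.png

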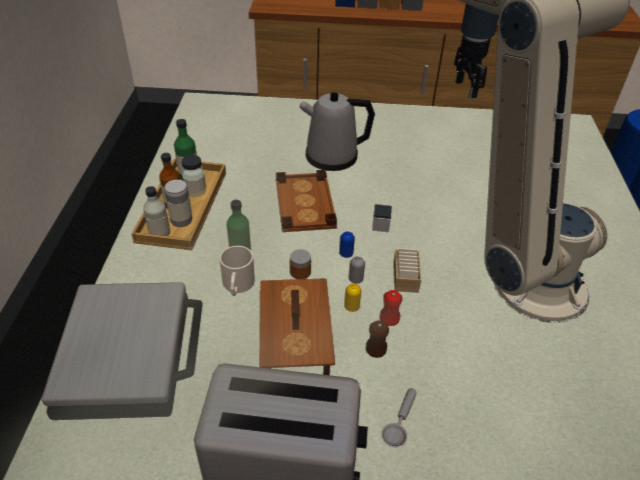

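The top view shows: tier (225,222), tray (421,226), jar (319,225), shaker (315,279), tin (394,306), mill (231,296), kettle at right (520,250), so the kettle end is −y. Next I measure by segmentation.

Run:
```python
from h import *
c=load('top0'); s=load('side0')
def blob(c,u,v,r,f):
    p=c['pixels'][v-r:v+r,u-r:u+r].astype(int); hsv=cv2.cvtColor(p.astype(np.uint8),cv2.COLOR_RGB2HSV).astype(int)
    m=f(p,hsv).astype(np.uint8); n,l,st,ce=cv2.connectedComponentsWithStats(m); i=1+np.argmax(st[1:,4])
    cn=max(cv2.findContours((l==i).astype(np.uint8),0,1)[0],key=cv2.contourArea)
    rc=cv2.minAreaRect(cn); return ce[i]+[u-r,v-r],st[i],(rc[0][0]+u-r,rc[0][1]+v-r),rc[1],rc[2]
# cork discs : brighter orange
cork=lambda p,h:(p[...,0]>140)&(p[...,0]-p[...,2]>40)
for nm,u,v,z in(('t1',397,229,.012),('t2',421,225,.012),('t3',445,221,.012),('u1',198,225,.105),('u2',252,219,.105)):
    b=blob(c,u,v,14,cork); print(nm,b[0].round(1),b[1],onz(c,*b[0],z).round(4))
wood=lambda p,h:(p[...,0]-p[...,2]>25)
b=blob(c,421,226,60,wood);print('tray',b[2:],onz(c,*b[2],.021).round(4))
b=blob(c,225,222,58,wood);print('tier',b[2:],onz(c,*b[2],.105).round(4))
for nm,u,v,z in(('jar',319,226,.058),('shaker',315,279,.066),('tin',394,306,.058),('mill',231,296,.04)):
    print(nm, c['pixels'][v,u])
    bg=np.median(c['pixels'][250:340,340:380].reshape(-1,3),0)
    b=blob(c,u,v,17,lambda p,h:np.abs(p-bg).max(-1)>28)
    print(b[0].round(1),b[1],b[2:],onz(c,*b[2],z).round(4))
im=c['pixels'][180:345,170:480,::-1]; cv2.imwrite('pics/ct.png',cv2.resize(im,(775,412),interpolation=2))
im=s['pixels'][160:380,220:430,::-1]; cv2.imwrite('pics/cs.png',cv2.resize(im,(572,600),interpolation=2))
```

```text
Traceback (most recent call last):
ValueError: attempt to get argmax of an empty sequence
```

```bash
cat > m.py <<'E'
from h import *
c=load('top0'); s=load('side0')
def blob(c,u,v,r,f):
    p=c['pixels'][v-r:v+r,u-r:u+r]
    m=f(p.astype(int)).astype(np.uint8); n,l,st,ce=cv2.connectedComponentsWithStats(m); i=1+np.argmax(st[1:,4])
    cn=max(cv2.findContours((l==i).astype(np.uint8),0,1)[0],key=cv2.contourArea)
    rc=cv2.minAreaRect(cn); return ce[i]+[u-r,v-r],st[i],(rc[0][0]+u-r,rc[0][1]+v-r),rc[1],rc[2]
def cork(p):
    return cv2.threshold(np.ascontiguousarray(p[...,1]).astype(np.uint8),0,1,cv2.THRESH_OTSU)[1]
for nm,u,v,z in(('t1',397,230,.012),('t2',421,226,.012),('t3',445,222,.012),('u1',198,225,.105),('u2',252,219,.105)):
    b=blob(c,u,v,15,cork); print(nm,c['pixels'][v,u],b[0].round(1),b[1],onz(c,*b[0],z).round(4))
wood=lambda p:(p[...,0]-p[...,2]>20)
b=blob(c,421,226,60,wood);print('tray',b[2:],onz(c,*b[2],.021).round(4))
b=blob(c,225,222,58,wood);print('tier',b[2:],onz(c,*b[2],.105).round(4))
bg=np.median(c['pixels'][250:300,360:380].reshape(-1,3),0)
for nm,u,v,z in(('jar',319,226,.058),('shaker',315,279,.066),('tin',394,306,.058),('mill',231,296,.04)):
    b=blob(c,u,v,17,lambda p:np.abs(p-bg).max(-1)>30)
    print(nm,c['pixels'][v,u],bg,b[0].round(1),b[1],b[2:],onz(c,*b[2],z).round(4))
im=c['pixels'][180:345,170:480,::-1]; cv2.imwrite('pics/ct.png',cv2.resize(im,(775,412),interpolation=2))
im=s['pixels'][160:380,220:430,::-1]; cv2.imwrite('pics/cs.png',cv2.resize(im,(572,600),interpolation=2))
E
python3 m.py
```

```text
t1 [113  87  62] [396.4 229.1] [  4   4  22  21 361] [ 0.5993 -0.1971  0.012 ]
t2 [113  86  63] [420.7 225. ] [  4   4  22  21 352] [ 0.612 -0.262  0.012]
t3 [111  85  62] [445.  220.9] [  4   4  23  21 355] [ 0.6252 -0.3269  0.012 ]
u1 [102  77  55] [198.4 224.6] [  4   4  24  22 393] [0.5803 0.3095 0.105 ]
u2 [110  83  62] [251.5 219. ] [  3   4  24  23 410] [0.5984 0.1781 0.105 ]
tray ((421.39189529418945, 224.85134887695312), (56.717647552490234, 88.61105346679688), 80.53767395019531) [ 0.611  -0.2621  0.021 ]
tier ((224.62589263916016, 222.38352584838867), (59.20130920410156, 93.50102233886719), 84.0938491821289) [0.5879 0.2446 0.105 ]
jar [102 100 104] [137. 137. 132.] [319.  226.1] [  7   6  21  23 364] ((319.20000076293945, 226.0999984741211), (20.124608993530273, 21.466251373291016), 26.56505012512207) [0.5934 0.0086 0.058 ]
shaker [ 97  95 100] [137. 137. 132.] [314.9 278.6] [ 10   9  15  16 191] ((315.0, 278.5), (15.0, 14.0), 90.0) [0.4572 0.0154 0.066 ]
tin [42 42 46] [137. 137. 132.] [392.9 305.4] [  6   7  22  20 395] ((393.5, 305.5), (19.0, 21.0), 90.0) [ 0.395  -0.1849  0.058 ]
mill [49 27 17] [137. 137. 132.] [231.6 295.9] [  7   8  22  19 341] ((231.5, 296.0), (18.0, 21.0), 90.0) [0.4088 0.2278 0.04  ]
```

View pics/ct.png

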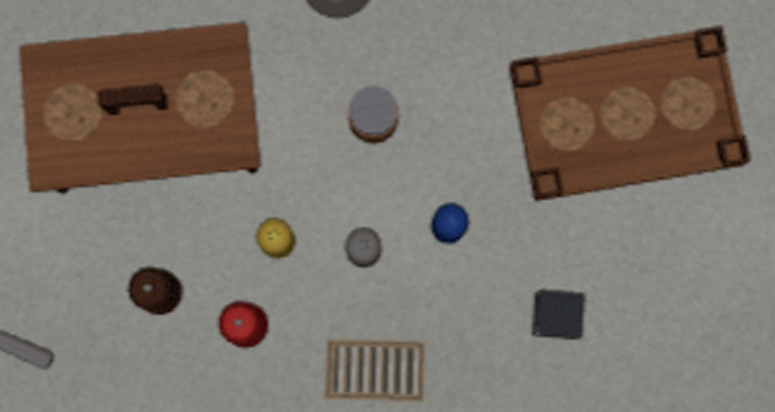

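View pics/cs.png

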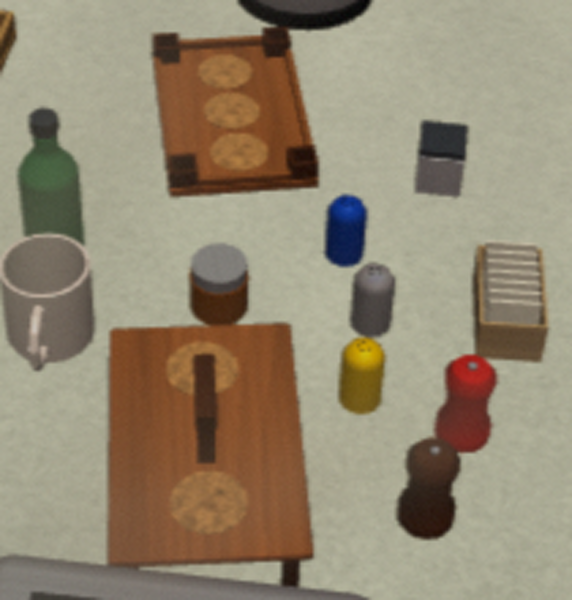

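Top crop: lid of jar centred at (373,110), tin lid (559,314), shaker (364,247), dark mill (155,290), tier and tray discs clear. The side crop confirms the jar lid at (219,265), tin lid (443,141), shaker body centre (373,300), mill (428,488). Rotating the tool first, with the measurements cross-checked from the two views at the same time.

play_rows([
  [[0, 0, 0], [0, 0, -0.18], 0.085],
  [[0, 0, 0], [0, 0, -0.18], 0.085],
  [[0, 0, 0], [0, 0, -0.18], 0.085],
  [[0, 0, 0], [0, 0, -0.18], 0.085],
  [[0, 0, 0], [0, 0, -0.18], 0.085],
  [[0, 0, 0], [0, 0, -0.18], 0.085],
  [[0, 0, 0], [0, 0, -0.18], 0.085],
  [[0, 0, 0], [0, 0, -0.185], 0.085],
], newtons=40)

```text
t: 1.1
tool_pos: [0.1744, -0.5213, 0.2557]
tool_rot: [0.775, -0.632, -0.001, -0.0]
contact_force: [0.5, 0.3, 0.5]
gripper_width: 0.0847
finger_force: 0.0
```

```bash
cat >> h.py <<'E'
from scipy.spatial.transform import Rotation as R
def to(x,y,zgrasp,show=True):
    "remaining shift in tool axes so that the grasp point (6 mm ahead of TCP) is at x,y,zgrasp"
    o=manip.get_obs(); r=R.from_quat(o['tool_rot']); ty=r.as_matrix()[:,1]
    d=r.inv().apply(np.array([x,y,zgrasp+.006])-o['tool_pos'])
    print('t %.2f'%o['t'],'phi %.3f'%np.arctan2(-ty[0],ty[1]),'tilt %.3f'%np.arccos(-r.as_matrix()[2,2]),'delta',(d*1000).round(1),'pos',o['tool_pos'].round(4),'w %.4f F %.1f'%(o['gripper_width'],o['finger_force']),'f',o['contact_force'].round(1))
def tri(c,p,s,q):
    o,d=ray(c,*p); o2,d2=ray(s,*q); A=np.c_[d,-d2]; t=np.linalg.lstsq(A,o2-o,rcond=None)[0]
    return (o+d*t[0]+o2+d2*t[1])/2, np.linalg.norm(o+d*t[0]-o2-d2*t[1])
E
python3 - <<'E'
from h import *
c=load('top0'); s=load('side0')
for n,p,q,z in(('jar',(319.2,224.0),(300.4,257.3),.058),('tin',(393.6,305.6),(382.6,211.8),.058),('shaker',(315,278.5),(356.9,270.1),.033),('mill',(231.5,296),(377.1,339.2),.042)):
    t,e=tri(c,p,s,q); print(n,t.round(4),round(e,4),onz(c,*p,z).round(4),onz(s,*q,z).round(4))
for n,u,v in(('oil',347,152),('mug',305,160),('kettle',525,245)): print(n,onz(c,u,v,.1).round(3))
to(.593,.009,.2); print(manip.get_obs()['qpos'].round(2))
E
```

```text
jar [0.5996 0.0088 0.0526] 0.0006 [0.5989 0.0087 0.058 ] [0.5988 0.0142 0.058 ]
tin [ 0.395  -0.1861  0.0508] 0.0001 [ 0.3947 -0.1852  0.058 ] [ 0.3957 -0.1776  0.058 ]
shaker [0.4593 0.0159 0.0283] 0.0021 [0.4599 0.0157 0.033 ] [0.4585 0.0206 0.033 ]
mill [0.4093 0.2286 0.0346] 0.0005 [0.4087 0.2275 0.042 ] [0.4103 0.2342 0.042 ]
oil [ 0.781 -0.057  0.1  ]
mug [0.756 0.049 0.1  ]
kettle [ 0.553 -0.508  0.1  ]
t 1.10 phi 1.774 tilt 0.001 delta [-435.  -516.9   50.1] pos [ 0.1744 -0.5213  0.2557] w 0.0847 F 0.0 f [0.5 0.3 0.5]
[-0.96  0.26  0.11 -0.   -1.42  1.17]
```

play_rows([
  [[-0.03, -0.036, 0], [0, 0, 0], 0.085],
  [[-0.03, -0.036, 0], [0, 0, 0], 0.085],
  [[-0.03, -0.036, 0], [0, 0, 0], 0.085],
  [[-0.03, -0.036, 0], [0, 0, 0], 0.085],
  [[-0.03, -0.036, 0], [0, 0, 0], 0.085],
  [[-0.03, -0.036, 0], [0, 0, 0], 0.085],
  [[-0.03, -0.036, 0], [0, 0, 0], 0.085],
  [[-0.03, -0.036, 0], [0, 0, 0], 0.085],
])

```text
t: 2.1
tool_pos: [0.4105, -0.2284, 0.256]
tool_rot: [0.773, -0.634, -0.0, 0.0]
contact_force: [0.4, -0.5, 0.0]
gripper_width: 0.0851
finger_force: 0.0
```

play_rows([
  [[-0.03, -0.036, 0.01], [0, 0, 0], 0.085],
  [[-0.03, -0.036, 0.01], [0, 0, 0], 0.085],
  [[-0.03, -0.036, 0.02], [0, 0, 0], 0.085],
  [[-0.03, -0.036, 0.02], [0, 0, 0], 0.085],
  [[-0.03, -0.036, 0.02], [0, 0, 0], 0.085],
  [[-0.03, -0.036, 0.02], [0, 0, 0], 0.085],
  [[-0.01, -0.01, 0], [0, 0, 0], 0.085],
  [[0, 0, 0], [0, 0, 0], 0.085],
])

```text
t: 3.1
tool_pos: [0.5945, 0.0011, 0.156]
tool_rot: [0.774, -0.634, -0.0, 0.0]
contact_force: [-0.5, 0.0, 0.3]
gripper_width: 0.0848
finger_force: 0.0
```

```bash
python3 -c "
from h import *
to(.599,.009,.03)"
```

```text
t 3.10 phi 1.769 tilt 0.001 delta [ -6.9  -6.1 120. ] pos [0.5945 0.0011 0.156 ] w 0.0848 F 0.0 f [-0.5  0.   0.3]
```

play_rows([
  [[-0.007, -0.006, 0.03], [0, 0, 0], 0.085],
  [[0, 0, 0.03], [0, 0, 0], 0.085],
  [[0, 0, 0.03], [0, 0, 0], 0.085],
  [[0, 0, 0.03], [0, 0, 0], 0.085],
  [[0, 0, 0], [0, 0, 0], 0.085],
  [[0, 0, 0], [0, 0, 0], 0.04],
  [[0, 0, 0], [0, 0, 0], 0.04],
  [[0, 0, 0], [0, 0, 0], 0.04],
], newtons=40)

```text
t: 4.1
tool_pos: [0.6003, 0.0087, 0.0387]
tool_rot: [0.773, -0.634, 0.002, -0.001]
contact_force: [-1.6, -0.3, 7.1]
gripper_width: 0.0528
finger_force: 41.8
```

play_rows([
  [[0, 0, 0], [0, 0, 0], 0.04],
  [[0, 0, 0], [0, 0, 0], 0.04],
  [[0, 0, -0.03], [0, 0, 0], 0.04],
  [[0, 0, -0.04], [0, 0, 0], 0.04],
  [[0, 0, -0.03], [0, 0, 0], 0.04],
  [[0, 0, 0], [0, 0, 0], 0.04],
])

```text
t: 4.85
tool_pos: [0.6004, 0.009, 0.1395]
tool_rot: [0.773, -0.634, 0.002, -0.002]
contact_force: [0.3, -0.5, -2.7]
gripper_width: 0.0527
finger_force: 43.1
```

```bash
python3 -c "
from h import *
to(.625,-.327,.15)
c=snap('side','s1.png');cv2.imwrite('pics/s1c.png',cv2.resize(c['pixels'][140:380,180:480,::-1],(600,480)))"
```

```text
t 4.85 phi 1.768 tilt 0.006 delta [334.4  41.6 -16.8] pos [0.6004 0.009  0.1395] w 0.0527 F 43.1 f [ 0.3 -0.5 -2.7]
```

View pics/s1c.png

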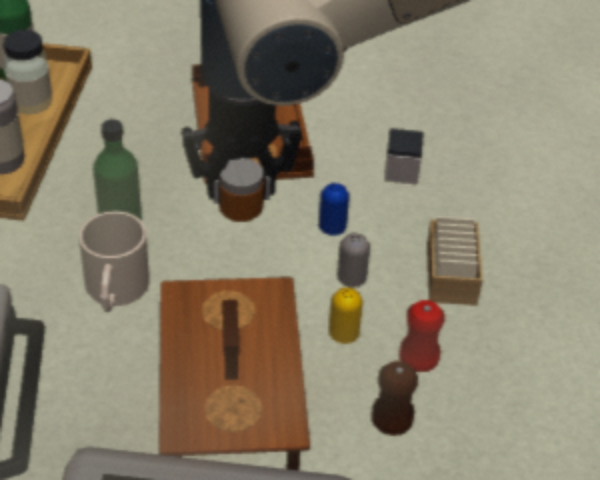

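Jar is gripped upright at (240,190) in the crop; on to the tray.

play_rows([
  [[0.03, 0.004, 0], [0, 0, 0], 0.04],
  [[0.05, 0.006, 0], [0, 0, 0], 0.04],
  [[0.05, 0.006, 0], [0, 0, 0], 0.04],
  [[0.05, 0.006, 0], [0, 0, 0], 0.04],
  [[0.05, 0.006, 0], [0, 0, 0], 0.04],
  [[0.05, 0.006, 0], [0, 0, 0], 0.04],
  [[0.04, 0.006, 0], [0, 0, 0], 0.04],
  [[0.014, 0.002, 0], [0, 0, 0], 0.04],
])

```text
t: 5.9
tool_pos: [0.6217, -0.329, 0.1336]
tool_rot: [0.772, -0.635, -0.002, 0.001]
contact_force: [0.3, 0.2, -2.6]
gripper_width: 0.0528
finger_force: 43.0
```

```bash
python3 -c "
from h import *
to(.625,-.327,.047)"
```

```text
t 5.90 phi 1.765 tilt 0.004 delta [-1.2 -3.9 80.6] pos [ 0.6217 -0.329   0.1336] w 0.0528 F 43.0 f [ 0.3  0.2 -2.6]
```

play_rows([
  [[-0.001, -0.003, 0.025], [0, 0, 0], 0.04],
  [[0, 0, 0.025], [0, 0, 0], 0.04],
  [[0, 0, 0.02], [0, 0, 0], 0.04],
  [[0, 0, 0.007], [0, 0, 0], 0.04],
  [[0, 0, 0], [0, 0, 0], 0.04],
])

```text
t: 6.52
tool_pos: [0.6255, -0.325, 0.0586]
tool_rot: [0.773, -0.634, -0.001, 0.0]
contact_force: [0.6, -0.6, -2.0]
gripper_width: 0.053
finger_force: 43.0
```

```bash
python3 -c "
from h import *
to(.625,-.327,.0447)"
```

```text
t 6.53 phi 1.768 tilt 0.002 delta [1.9 0.9 7.9] pos [ 0.6255 -0.325   0.0586] w 0.0530 F 43.0 f [ 0.6 -0.6 -2. ]
```

play_rows([
  [[0.002, 0.001, 0.004], [0, 0, 0], 0.04],
  [[0, 0, 0.003], [0, 0, 0], 0.04],
  [[0, 0, 0], [0, 0, 0], 0.04],
])

```text
t: 6.9
tool_pos: [0.6251, -0.3276, 0.0522]
tool_rot: [0.773, -0.634, -0.0, -0.0]
contact_force: [0.1, 0.5, -2.4]
gripper_width: 0.0526
finger_force: 43.0
```

```bash
python3 -c "
from h import *
to(.625,-.327,.0447)"
```

```text
t 6.90 phi 1.768 tilt 0.000 delta [-0.6  0.   1.5] pos [ 0.6251 -0.3276  0.0522] w 0.0526 F 43.0 f [ 0.1  0.5 -2.4]
```

play_rows([
  [[0, 0, 0.0015], [0, 0, 0], 0.04],
  [[0, 0, 0.001], [0, 0, 0], 0.04],
])

```text
t: 7.15
tool_pos: [0.6254, -0.3277, 0.0508]
tool_rot: [0.773, -0.634, 0.0, 0.0]
contact_force: [-3.0, 2.6, 6.1]
gripper_width: 0.0533
finger_force: 43.6
```

play_rows([
  [[0, 0, 0], [0, 0, 0], 0.06],
  [[0, 0, 0], [0, 0, 0], 0.075],
  [[0, 0, 0], [0, 0, 0], 0.075],
  [[0, 0, -0.03], [0, 0, 0], 0.075],
  [[0, 0, -0.04], [0, 0, 0], 0.08],
  [[0, 0, -0.04], [0, 0, 0], 0.085],
  [[0, 0, -0.02], [0, 0, 0], 0.085],
  [[0, 0, 0], [0, 0, 0], 0.085],
])

```text
t: 8.15
tool_pos: [0.6261, -0.328, 0.1821]
tool_rot: [0.773, -0.634, 0.002, -0.001]
contact_force: [0.1, 0.0, 0.1]
gripper_width: 0.0851
finger_force: 0.0
```

```bash
python3 -c "
from h import *
to(.395,-.1855,.03)"
```

```text
t 8.15 phi 1.768 tilt 0.004 delta [-185.3  199.3  144.9] pos [ 0.6261 -0.328   0.1821] w 0.0851 F 0.0 f [0.1 0.  0.1]
```

play_rows([
  [[-0.031, 0.033, 0], [0, 0, 0], 0.085],
  [[-0.031, 0.033, 0], [0, 0, 0], 0.085],
  [[-0.031, 0.033, 0], [0, 0, 0], 0.085],
  [[-0.031, 0.033, 0.01], [0, 0, 0], 0.085],
  [[-0.031, 0.033, 0.02], [0, 0, 0], 0.085],
  [[-0.03, 0.033, 0.02], [0, 0, 0], 0.085],
  [[0, 0, 0.02], [0, 0, 0.115], 0.085],
  [[0, 0, 0], [0, 0, 0.115], 0.085],
])

```text
t: 9.15
tool_pos: [0.3925, -0.1843, 0.1075]
tool_rot: [-0.694, 0.72, 0.002, -0.001]
contact_force: [0.1, 0.1, 0.1]
gripper_width: 0.0851
finger_force: 0.0
```

```bash
python3 -c "
from h import *
to(.395,-.1855,.03)"
```

```text
t 9.15 phi 1.534 tilt 0.005 delta [ 1.2 -2.9 71.5] pos [ 0.3925 -0.1843  0.1075] w 0.0851 F 0.0 f [0.1 0.1 0.1]
```

play_rows([
  [[0.001, -0.002, 0.03], [0, 0, 0], 0.085],
  [[0, 0, 0.03], [0, 0, 0], 0.085],
  [[0, 0, 0.01], [0, 0, 0], 0.085],
  [[0, 0, 0], [0, 0, 0], 0.06],
  [[0, 0, 0], [0, 0, 0], 0.04],
  [[0, 0, 0], [0, 0, 0], 0.035],
  [[0, 0, 0], [0, 0, 0], 0.035],
  [[0, 0, 0], [0, 0, 0], 0.035],
])

```text
t: 10.15
tool_pos: [0.3976, -0.1862, 0.0408]
tool_rot: [-0.695, 0.719, -0.001, 0.001]
contact_force: [-0.3, 0.2, 7.4]
gripper_width: 0.0457
finger_force: 41.8
```

play_rows([
  [[0, 0, -0.03], [0, 0, 0], 0.035],
  [[0, 0, -0.04], [0, 0, 0], 0.035],
  [[0, 0, -0.03], [0, 0, -0.115], 0.035],
  [[0, 0, 0], [0, 0, -0.119], 0.035],
  [[0, 0, 0], [0, 0, 0], 0.035],
])

```text
t: 10.78
tool_pos: [0.3966, -0.1858, 0.1398]
tool_rot: [0.774, -0.633, -0.0, -0.0]
contact_force: [-0.0, -0.7, -2.2]
gripper_width: 0.0457
finger_force: 41.6
```

```bash
python3 -c "
from h import *
to(.5993,-.1971,.047)"
```

```text
t 10.78 phi 1.770 tilt 0.001 delta [  51.3 -196.4   86.8] pos [ 0.3966 -0.1858  0.1398] w 0.0457 F 41.6 f [-0.  -0.7 -2.2]
```

play_rows([
  [[0.008, -0.03, 0], [0, 0, 0], 0.035],
  [[0.01, -0.04, 0], [0, 0, 0], 0.035],
  [[0.01, -0.04, 0], [0, 0, 0], 0.035],
  [[0.01, -0.04, 0], [0, 0, 0], 0.035],
  [[0.009, -0.03, 0], [0, 0, 0], 0.035],
  [[0.004, -0.016, 0.02], [0, 0, 0], 0.035],
  [[0, 0, 0.03], [0, 0, 0], 0.035],
  [[0, 0, 0.02], [0, 0, 0], 0.035],
])

```text
t: 11.78
tool_pos: [0.5979, -0.1965, 0.0668]
tool_rot: [0.773, -0.634, -0.002, 0.001]
contact_force: [-0.6, -0.4, -1.5]
gripper_width: 0.0456
finger_force: 41.6
```

```bash
python3 -c "
from h import *
to(.5993,-.1971,.047)"
```

```text
t 11.78 phi 1.769 tilt 0.004 delta [ 0.9 -1.3 13.8] pos [ 0.5979 -0.1965  0.0668] w 0.0456 F 41.6 f [-0.6 -0.4 -1.5]
```

play_rows([
  [[0.001, -0.001, 0.008], [0, 0, 0], 0.035],
  [[0, 0, 0.004], [0, 0, 0], 0.035],
  [[0, 0, 0.002], [0, 0, 0], 0.035],
  [[0, 0, 0], [0, 0, 0], 0.035],
])

```text
t: 12.28
tool_pos: [0.6006, -0.1977, 0.0564]
tool_rot: [0.774, -0.633, 0.0, -0.0]
contact_force: [-0.2, 0.3, -0.9]
gripper_width: 0.0459
finger_force: 41.6
```

```bash
python3 -c "
from h import *
to(.5993,-.1971,.047)"
```

```text
t 12.28 phi 1.772 tilt 0.001 delta [-0.8  1.1  3.4] pos [ 0.6006 -0.1977  0.0564] w 0.0459 F 41.6 f [-0.2  0.3 -0.9]
```

play_rows([
  [[0, 0, 0.002], [0, 0, 0], 0.035],
  [[0, 0, 0.001], [0, 0, 0], 0.035],
  [[0, 0, 0], [0, 0, 0], 0.035],
])

```text
t: 12.65
tool_pos: [0.6003, -0.1976, 0.053]
tool_rot: [0.774, -0.633, 0.0, -0.0]
contact_force: [-1.0, -0.6, -1.6]
gripper_width: 0.0458
finger_force: 41.6
```

play_rows([
  [[0, 0, 0.001], [0, 0, 0], 0.035],
  [[0, 0, 0.001], [0, 0, 0], 0.035],
])

```text
t: 12.9
tool_pos: [0.6003, -0.1976, 0.0529]
tool_rot: [0.775, -0.632, 0.001, -0.0]
contact_force: [-6.5, 3.7, 15.6]
gripper_width: 0.0458
finger_force: 43.2
```

play_rows([
  [[0, 0, -0.001], [0, 0, 0], 0.05],
  [[0, 0, 0], [0, 0, 0], 0.07],
  [[0, 0, 0], [0, 0, 0], 0.07],
  [[0, 0, -0.03], [0, 0, 0], 0.07],
  [[0, 0, -0.04], [0, 0, 0], 0.08],
  [[0, 0, -0.04], [0, 0, 0], 0.085],
  [[0, 0, -0.01], [0, 0, 0], 0.085],
  [[0, 0, 0], [0, 0, 0], 0.085],
])

```text
t: 13.9
tool_pos: [0.6004, -0.1976, 0.1719]
tool_rot: [0.774, -0.633, 0.0, -0.0]
contact_force: [-1.1, 0.2, -1.0]
gripper_width: 0.0846
finger_force: 0.0
```

```bash
python3 -c "
from h import *
to(.4595,.0157,.035)"
```

```text
t 13.90 phi 1.772 tilt 0.001 delta [-237.1   95.6  130.8] pos [ 0.6004 -0.1976  0.1719] w 0.0846 F 0.0 f [-1.1  0.2 -1. ]
```

play_rows([
  [[-0.04, 0.016, 0], [0, 0, 0], 0.085],
  [[-0.05, 0.02, 0], [0, 0, 0], 0.085],
  [[-0.05, 0.02, 0], [0, 0, 0], 0.085],
  [[-0.05, 0.02, 0], [0, 0, 0], 0.085],
  [[-0.035, 0.014, 0.01], [0, 0, 0], 0.085],
  [[-0.012, 0.006, 0.02], [0, 0, 0], 0.085],
  [[0, 0, 0.02], [0, 0, 0], 0.085],
  [[0, 0, 0], [0, 0, 0], 0.085],
])

```text
t: 14.9
tool_pos: [0.4568, 0.0151, 0.1194]
tool_rot: [0.775, -0.633, -0.002, 0.002]
contact_force: [0.8, 0.6, 0.5]
gripper_width: 0.0851
finger_force: 0.0
```

```bash
python3 -c "
from h import *
to(.4595,.0157,.035)"
```

```text
t 14.90 phi 1.772 tilt 0.006 delta [-0.1 -3.2 78.3] pos [0.4568 0.0151 0.1194] w 0.0851 F 0.0 f [0.8 0.6 0.5]
```

play_rows([
  [[0, -0.003, 0.03], [0, 0, 0], 0.085],
  [[0, 0, 0.03], [0, 0, 0], 0.085],
  [[0, 0, 0.017], [0, 0, 0], 0.085],
  [[0, 0, 0], [0, 0, 0], 0.06],
  [[0, 0, 0], [0, 0, 0], 0.04],
  [[0, 0, 0], [0, 0, 0], 0.028],
  [[0, 0, 0], [0, 0, 0], 0.028],
  [[0, 0, 0], [0, 0, 0], 0.028],
])

```text
t: 15.9
tool_pos: [0.4625, 0.0161, 0.0459]
tool_rot: [0.775, -0.632, 0.001, -0.001]
contact_force: [-1.8, 0.1, 7.0]
gripper_width: 0.037
finger_force: 40.4
```

play_rows([
  [[0, 0, 0], [0, 0, 0], 0.028],
  [[0, 0, -0.03], [0, 0, 0], 0.028],
  [[0, 0, -0.04], [0, 0, 0], 0.028],
  [[0, 0, -0.04], [0, 0, 0], 0.028],
  [[0, 0, 0], [0, 0, 0], 0.028],
])

```text
t: 16.52
tool_pos: [0.4638, 0.0166, 0.1581]
tool_rot: [0.775, -0.632, 0.002, -0.003]
contact_force: [-0.6, 0.0, -1.7]
gripper_width: 0.0368
finger_force: 40.5
```

```bash
python3 -c "
from h import *
to(.612,-.262,.05)"
```

```text
t 16.52 phi 1.772 tilt 0.008 delta [302.7 -88.7 102.6] pos [0.4638 0.0166 0.1581] w 0.0368 F 40.5 f [-0.6  0.  -1.7]
```

play_rows([
  [[0.03, -0.009, 0], [0, 0, 0], 0.028],
  [[0.048, -0.014, 0], [0, 0, 0], 0.028],
  [[0.05, -0.015, 0], [0, 0, 0], 0.028],
  [[0.05, -0.015, 0], [0, 0, 0], 0.028],
  [[0.05, -0.015, 0], [0, 0, 0], 0.028],
  [[0.05, -0.014, 0], [0, 0, 0], 0.028],
  [[0.025, -0.007, 0], [0, 0, 0], 0.028],
  [[0, 0, 0], [0, 0, 0], 0.028],
])

```text
t: 17.52
tool_pos: [0.6091, -0.2645, 0.1523]
tool_rot: [0.774, -0.634, -0.001, 0.001]
contact_force: [-1.4, 0.3, -1.4]
gripper_width: 0.037
finger_force: 40.5
```

```bash
python3 -c "
from h import *
to(.612,-.262,.052)"
```

```text
t 17.52 phi 1.769 tilt 0.003 delta [-1.8 -3.6 94.3] pos [ 0.6091 -0.2645  0.1523] w 0.0370 F 40.5 f [-1.4  0.3 -1.4]
```

play_rows([
  [[-0.002, -0.003, 0.02], [0, 0, 0], 0.028],
  [[0, 0, 0.025], [0, 0, 0], 0.028],
  [[0, 0, 0.025], [0, 0, 0], 0.028],
  [[0, 0, 0.015], [0, 0, 0], 0.028],
  [[0, 0, 0.005], [0, 0, 0], 0.028],
  [[0, 0, 0], [0, 0, 0], 0.028],
])

```text
t: 18.27
tool_pos: [0.6122, -0.2605, 0.0651]
tool_rot: [0.775, -0.632, 0.0, -0.0]
contact_force: [0.2, -0.9, -1.1]
gripper_width: 0.0367
finger_force: 40.5
```

```bash
python3 -c "
from h import *
to(.612,-.262,.052)"
```

```text
t 18.27 phi 1.772 tilt 0.000 delta [1.5 0.5 7.1] pos [ 0.6122 -0.2605  0.0651] w 0.0367 F 40.5 f [ 0.2 -0.9 -1.1]
```

play_rows([
  [[0.001, 0, 0.004], [0, 0, 0], 0.028],
  [[0, 0, 0.002], [0, 0, 0], 0.028],
  [[0, 0, 0.001], [0, 0, 0], 0.028],
  [[0, 0, 0.001], [0, 0, 0], 0.028],
])

```text
t: 18.77
tool_pos: [0.6123, -0.2616, 0.058]
tool_rot: [0.775, -0.632, 0.0, 0.0]
contact_force: [-3.8, 2.1, 9.2]
gripper_width: 0.0369
finger_force: 41.3
```

Contact; release, lift, and head towards the tier.

play_rows([
  [[0, 0, -0.0005], [0, 0, 0], 0.045],
  [[0, 0, 0], [0, 0, 0], 0.065],
  [[0, 0, 0], [0, 0, 0], 0.065],
  [[0, 0, -0.03], [0, 0, 0], 0.065],
  [[0, 0, -0.05], [0, 0, 0], 0.07],
  [[0, 0, -0.05], [0, 0, 0], 0.06],
  [[0, 0, -0.05], [0, 0, 0], 0.06],
  [[0, 0, 0], [0, 0, 0.061], 0.06],
])

```text
t: 19.77
tool_pos: [0.614, -0.2625, 0.2431]
tool_rot: [0.754, -0.656, 0.005, -0.002]
contact_force: [-0.8, 0.0, -0.7]
gripper_width: 0.0603
finger_force: 0.0
```

```bash
python3 -c "
from h import *
to(.5893,.2438,.153)"
```

```text
t 19.77 phi 1.710 tilt 0.010 delta [-505.2  -44.8   82.1] pos [ 0.614  -0.2625  0.2431] w 0.0603 F 0.0 f [-0.8  0.  -0.7]
```

play_rows([
  [[-0.04, -0.004, 0], [0, 0, 0], 0.06],
  [[-0.055, -0.005, 0], [0, 0, 0], 0.06],
  [[-0.055, -0.005, 0], [0, 0, 0], 0.06],
  [[-0.055, -0.005, 0], [0, 0, 0], 0.06],
  [[-0.055, -0.005, 0], [0, 0, 0], 0.06],
  [[-0.055, -0.005, 0], [0, 0, 0], 0.06],
  [[-0.055, -0.005, 0], [0, 0, 0], 0.06],
  [[-0.055, -0.005, 0], [0, 0, 0], 0.06],
])

```text
t: 20.78
tool_pos: [0.5912, 0.1666, 0.2374]
tool_rot: [0.755, -0.656, 0.0, -0.0]
contact_force: [0.3, -0.1, -0.4]
gripper_width: 0.0599
finger_force: 0.0
```

play_rows([
  [[-0.05, -0.004, 0], [0, 0, 0], 0.06],
  [[-0.03, -0.002, 0], [0, 0, 0], 0.06],
  [[0, 0, 0], [0, 0, 0], 0.06],
  [[0, 0, 0], [0, 0, 0], 0.06],
])

```text
t: 21.28
tool_pos: [0.5864, 0.2445, 0.2372]
tool_rot: [0.755, -0.656, 0.0, 0.0]
contact_force: [0.4, 0.1, 0.4]
gripper_width: 0.0599
finger_force: 0.0
```

```bash
python3 -c "
from h import *
c=load('top0'); print(onz(c,222.8,218,.163)); to(.5893,.2438,.153)
p=c['pixels'][205:232,205:241].astype(int).sum(-1); m=(p<115).astype(np.uint8)
n,l,st,ce=cv2.connectedComponentsWithStats(m); i=1+np.argmax(st[1:,4]); print(st[i],ce[i]+[205,205])
"
```

```text
[0.58810703 0.23969333 0.163     ]
t 21.27 phi 1.711 tilt 0.000 delta [ 1.1 -2.8 78.2] pos [0.5864 0.2445 0.2372] w 0.0599 F 0.0 f [0.4 0.1 0.4]
[  5   9  27  12 210] [222.74761905 219.03809524]
```

play_rows([
  [[0.0015, -0.003, 0.03], [0, 0, 0], 0.06],
  [[0, 0, 0.03], [0, 0, 0], 0.06],
  [[0, 0, 0.018], [0, 0, 0], 0.06],
  [[0, 0, 0], [0, 0, 0], 0.06],
  [[0, 0, 0], [0, 0, 0], 0.03],
  [[0, 0, 0], [0, 0, 0], 0.01],
  [[0, 0, 0], [0, 0, 0], 0.01],
  [[0, 0, 0], [0, 0, 0], 0.01],
], newtons=70)

```text
t: 22.28
tool_pos: [0.5899, 0.2438, 0.1606]
tool_rot: [0.755, -0.656, 0.0, -0.001]
contact_force: [-2.0, -0.3, 5.0]
gripper_width: 0.0153
finger_force: 69.6
```

play_rows([
  [[0, 0, 0], [0, 0, 0], 0.01],
  [[0, 0, 0], [0, 0, 0], 0.01],
  [[0, 0, -0.002], [0, 0, 0], 0.01],
  [[0, 0, -0.01], [0, 0, 0], 0.01],
  [[0, 0, -0.01], [0, 0, 0], 0.01],
  [[0, 0, 0], [0, 0, 0], 0.01],
])

```text
t: 23.02
tool_pos: [0.59, 0.2441, 0.1825]
tool_rot: [0.755, -0.656, 0.0, -0.001]
contact_force: [0.5, 0.0, -4.0]
gripper_width: 0.0148
finger_force: 68.5
```

```bash
python3 -c "
from h import *
to(.5893,.2438,.153)
c=snap('side','s2.png');cv2.imwrite('pics/s2c.png',cv2.resize(c['pixels'][100:400,180:480,::-1],(600,600)))"
```

```text
t 23.02 phi 1.711 tilt 0.002 delta [ 0.2  0.8 23.5] pos [0.59   0.2441 0.1825] w 0.0148 F 68.5 f [ 0.5  0.  -4. ]
```

View pics/s2c.png

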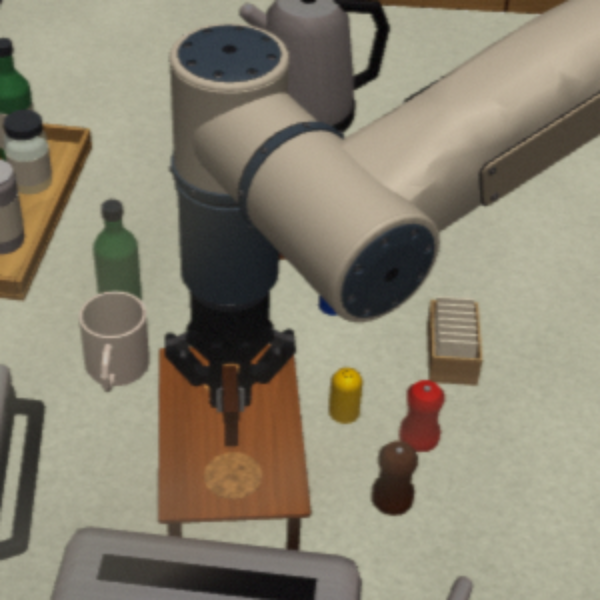

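play_rows([
  [[0, 0, -0.03], [0, 0, 0], 0.01],
  [[0, 0, -0.04], [0, 0, 0], 0.01],
  [[0, 0, -0.04], [0, 0, 0], 0.01],
  [[0, 0, 0], [0, 0, 0], 0.01],
  [[0.02, 0, 0], [0, 0, -0.03], 0.01],
  [[0.035, 0, 0], [0, 0, -0.03], 0.01],
  [[0.045, 0, 0], [0, 0, 0], 0.01],
  [[0.05, 0, 0], [0, 0, 0], 0.01],
])

```text
t: 24.08
tool_pos: [0.6166, 0.0955, 0.2893]
tool_rot: [0.775, -0.633, -0.001, 0.001]
contact_force: [0.1, -0.1, -4.5]
gripper_width: 0.0149
finger_force: 68.9
```

```bash
python3 -c "
from h import *
to(.612,-.262,.25)"
```

```text
t 24.07 phi 1.772 tilt 0.003 delta [349.4  75.8  33.3] pos [0.6166 0.0955 0.2893] w 0.0149 F 68.9 f [ 0.1 -0.1 -4.5]
```

play_rows([
  [[0.045, 0.014, 0], [0, 0, 0], 0.01],
  [[0.05, 0.014, 0], [0, 0, 0], 0.01],
  [[0.05, 0.013, 0], [0, 0, 0], 0.01],
  [[0.05, 0.011, 0], [0, 0, 0], 0.01],
  [[0.05, 0.01, 0], [0, 0, 0], 0.01],
  [[0.045, 0.009, 0], [0, 0, 0], 0.01],
  [[0.035, 0.005, 0], [0, 0, 0], 0.01],
  [[0.02, 0, 0], [0, 0, 0], 0.01],
])

```text
t: 25.08
tool_pos: [0.6104, -0.2586, 0.289]
tool_rot: [0.774, -0.634, -0.002, 0.001]
contact_force: [0.3, -0.9, -4.8]
gripper_width: 0.0148
finger_force: 68.9
```

play_rows([
  [[0, 0, 0.02], [0, 0, 0], 0.01],
  [[0, 0, 0], [0, 0, 0], 0.01],
])

```text
t: 25.32
tool_pos: [0.6099, -0.2564, 0.2674]
tool_rot: [0.774, -0.633, -0.004, 0.001]
contact_force: [0.7, -0.4, -4.6]
gripper_width: 0.0147
finger_force: 68.9
```

```bash
python3 -c "
from h import *
to(.612,-.262,.25)
for n in('top','side'):
    c=snap(n,n+'3.png'); im=c['pixels'][110:360,260:560,::-1] if n=='top' else c['pixels'][60:310,180:480,::-1]
    cv2.imwrite('pics/'+n+'3c.png',cv2.resize(im,(720,600),interpolation=2))"
```

```text
t 25.32 phi 1.770 tilt 0.007 delta [ 6.  -1.  11.3] pos [ 0.6099 -0.2564  0.2674] w 0.0147 F 68.9 f [ 0.7 -0.4 -4.6]
```

View pics/top3c.png

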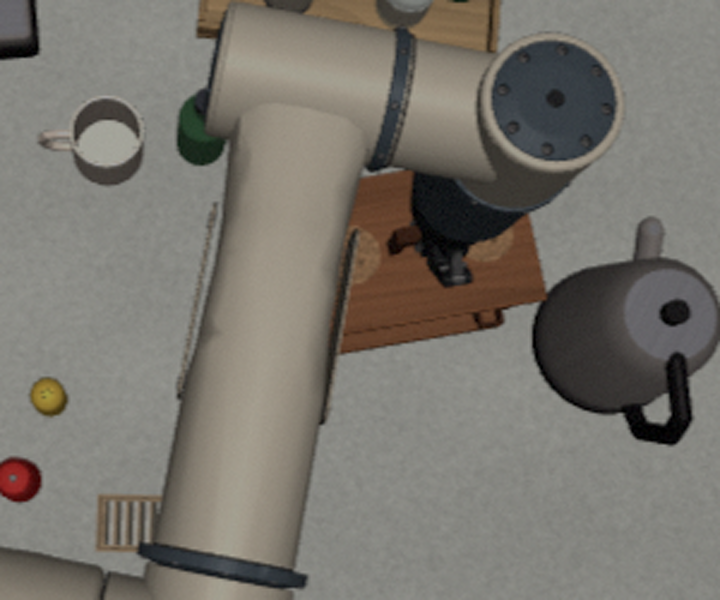

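View pics/side3c.png

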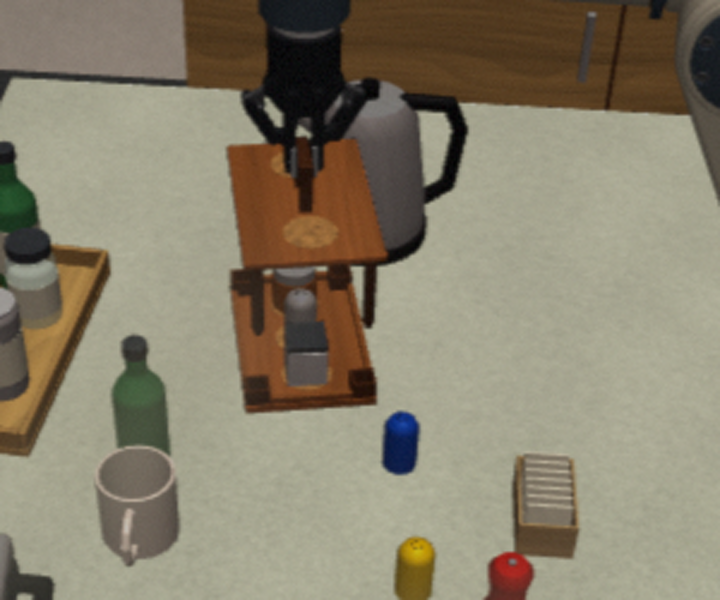

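Both pictures: jar, shaker and tin stand in the tray (side crop 295,285 / 300,310 / 307,350), the tier is held level above it, near feet at (258,333) and (371,325), near sockets at (257,388) and (361,383).

Run:
```python
from h import *
T=load('top3'); S=load('side3'); o=manip.get_obs(); p=o['tool_pos']; r=R.from_quat(o['tool_rot'])
g=p+r.apply([0,0,.006]); psi=.198
def loc(c,x,y,psi=psi): return np.array([c[0]+x*np.cos(psi)-y*np.sin(psi), c[1]+x*np.sin(psi)+y*np.cos(psi)])
tray=(.612,-.262)
fs=lambda n,u,v:(180+u/2.4,60+v/2.4) if n=='s' else (260+u/2.4,110+v/2.4)
print('tilt vec',r.apply([0,0,1]).round(4))
for nm,x in(('L foot',.06),('R foot',-.06)):
    w=loc(g,x,.1); print(nm,'pred crop',((proj(S,[*w,g[2]-.153])-[180,60])*2.4).round(1))
for nm,x in(('L sock',.06),('R sock',-.06)):
    w=loc(tray,x,.1); print(nm,'pred mouth',((proj(S,[*w,.032])-[180,60])*2.4).round(1))
for x,y in((.075,.115),(-.075,.115),(.075,-.115)):
    w=loc(g,x,y); print('corner side',((proj(S,[*w,g[2]-.048])-[180,60])*2.4).round(1))
w=loc(g,-.075,-.115); print('top corner pred',((proj(T,[*w,g[2]-.048])-[260,110])*2.4).round(1))
w=loc(g,0,.066);print('side disc',((proj(S,[*w,g[2]-.048])-[180,60])*2.4).round(1))
w=loc(tray,-.06,-.1); print('top sock pred',((proj(T,[*w,.032])-[260,110])*2.4).round(1), 'tray corner',((proj(T,[*loc(tray,-.075,-.115),.021])-[260,110])*2.4).round(1))
a=S['pixels'][150:250,260:350,::-1]; cv2.imwrite('pics/s3z.png',cv2.resize(a,(540,600),interpolation=cv2.INTER_CUBIC))
```

```text
tilt vec [-1.8e-03  2.0e-04 -1.0e+00]
L foot pred crop [255.6 330.1]
R foot pred crop [365.5 323.2]
L sock pred mouth [256.  382.1]
R sock pred mouth [361.9 375.1]
corner side [241.1 260.6]
corner side [386.1 252.3]
corner side [224.6 140.2]
top corner pred [549.6 295.7]
side disc [308.4 228.7]
top sock pred [489.2 311. ] tray corner [502.9 323.5]
```

View pics/s3z.png

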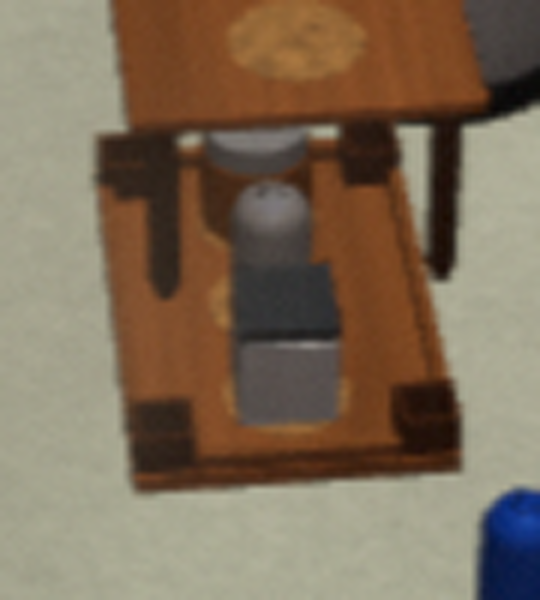

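```bash
python3 -c "
from h import *
to(.613,-.2635,.194)"
```

```text
t 25.43 phi 1.771 tilt 0.002 delta [ 7.2 -0.8 70.6] pos [ 0.6109 -0.2566  0.2706] w 0.0148 F 68.9 f [ 0.2  0.1 -3.8]
```

play_rows([
  [[0.006, -0.001, 0], [0, 0, 0], 0.01],
  [[0, 0, 0.02], [0, 0, 0], 0.01],
  [[0, 0, 0.02], [0, 0, 0], 0.01],
  [[0, 0, 0.02], [0, 0, 0], 0.01],
  [[0, 0, 0], [0, 0, 0], 0.01],
  [[0, 0, 0], [0, 0, 0], 0.01],
])

```text
t: 26.18
tool_pos: [0.6139, -0.2629, 0.2128]
tool_rot: [0.774, -0.633, 0.001, -0.0]
contact_force: [-0.0, 0.2, -4.4]
gripper_width: 0.0146
finger_force: 68.8
```

```bash
python3 -c "
from h import *
to(.613,-.2635,.194)
S=snap('side','s4.png'); a=S['pixels'][150:250,260:350,::-1]; cv2.imwrite('pics/s4z.png',cv2.resize(a,(540,600),interpolation=cv2.INTER_CUBIC))"
```

```text
t 26.18 phi 1.771 tilt 0.002 delta [ 0.4  1.  12.8] pos [ 0.6139 -0.2629  0.2128] w 0.0146 F 68.8 f [-0.   0.2 -4.4]
```

View pics/s4z.png

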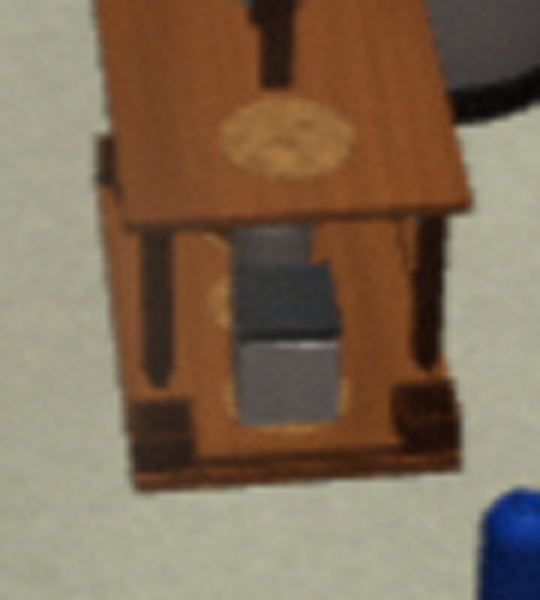

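Feet at (159,387) and (427,370) are just above the mouths at (165,417), (427,400): aligned within ~1–2 mm. Going down.

play_rows([
  [[0, 0.001, 0.01], [0, 0, 0], 0.01],
  [[0, 0, 0.006], [0, 0, 0], 0.01],
  [[0, 0, 0.004], [0, 0, 0], 0.01],
  [[0, 0, 0.004], [0, 0, 0], 0.01],
])

```text
t: 26.72
tool_pos: [0.6124, -0.2628, 0.187]
tool_rot: [0.774, -0.633, -0.0, 0.0]
contact_force: [0.2, -0.3, -3.5]
gripper_width: 0.0147
finger_force: 68.9
```

```bash
python3 -c "
from h import *
to(.613,-.2635,.1666); print(manip.get_obs()['moment'].round(2))"
```

```text
t 26.73 phi 1.771 tilt 0.000 delta [ 0.8 -0.5 14.4] pos [ 0.6124 -0.2628  0.187 ] w 0.0147 F 68.9 f [ 0.2 -0.3 -3.5]
[-0.02  0.02 -0.03]
```

Feet are 6 mm inside the sockets with no contact force. Continue.

play_rows([
  [[0, 0, 0.004], [0, 0, 0], 0.01],
  [[0, 0, 0.003], [0, 0, 0], 0.01],
  [[0, 0, 0.003], [0, 0, 0], 0.01],
  [[0, 0, 0], [0, 0, 0], 0.01],
])

```text
t: 27.22
tool_pos: [0.6122, -0.2627, 0.177]
tool_rot: [0.774, -0.633, -0.0, 0.0]
contact_force: [0.2, -1.0, -5.0]
gripper_width: 0.0146
finger_force: 68.9
```

play_rows([
  [[0, 0, 0.002], [0, 0, 0], 0.01],
  [[0, 0, 0.001], [0, 0, 0], 0.01],
])

```text
t: 27.48
tool_pos: [0.6123, -0.2627, 0.1742]
tool_rot: [0.774, -0.633, 0.0, -0.0]
contact_force: [0.0, -0.3, -3.7]
gripper_width: 0.0147
finger_force: 68.9
```

play_rows([
  [[0, 0, 0.001], [0, 0, 0], 0.01],
  [[0, 0, 0.001], [0, 0, 0], 0.01],
])

```text
t: 27.72
tool_pos: [0.6123, -0.2629, 0.1726]
tool_rot: [0.774, -0.633, 0.0, 0.0]
contact_force: [-2.4, 2.1, 0.4]
gripper_width: 0.0147
finger_force: 69.6
```

play_rows([
  [[0, 0, 0.001], [0, 0, 0], 0.01],
  [[0, 0, 0], [0, 0, 0], 0.01],
])

```text
t: 27.98
tool_pos: [0.6123, -0.2629, 0.1726]
tool_rot: [0.774, -0.633, 0.001, 0.0]
contact_force: [-3.3, 1.5, 5.0]
gripper_width: 0.0149
finger_force: 70.1
```

Home at exactly the expected height. Release, lift, then mill.

play_rows([
  [[0, 0, 0], [0, 0, 0], 0.03],
  [[0, 0, 0], [0, 0, 0], 0.05],
  [[0, 0, 0], [0, 0, 0], 0.05],
  [[0, 0, -0.03], [0, 0, 0], 0.05],
  [[0, 0, -0.04], [0, 0, 0], 0.06],
  [[0, 0, -0.03], [0, 0, 0], 0.085],
  [[0, 0, 0], [0, 0, 0], 0.085],
], newtons=40)

```text
t: 28.85
tool_pos: [0.6135, -0.2633, 0.2745]
tool_rot: [0.774, -0.633, 0.003, -0.001]
contact_force: [0.9, -0.2, -0.7]
gripper_width: 0.0851
finger_force: 0.0
```

```bash
python3 -c "
from h import *
to(.409,.2285,.042)"
```

```text
t 28.85 phi 1.771 tilt 0.006 delta [-523.3  103.9  224.3] pos [ 0.6135 -0.2633  0.2745] w 0.0851 F 0.0 f [ 0.9 -0.2 -0.7]
```

play_rows([
  [[-0.03, 0.006, 0], [0, 0, 0], 0.085],
  [[-0.05, 0.01, 0], [0, 0, 0], 0.085],
  [[-0.05, 0.01, 0], [0, 0, 0], 0.085],
  [[-0.05, 0.01, 0], [0, 0, 0], 0.085],
  [[-0.05, 0.01, 0], [0, 0, 0], 0.085],
  [[-0.05, 0.01, 0], [0, 0, 0], 0.085],
  [[-0.05, 0.01, 0], [0, 0, 0], 0.085],
  [[-0.05, 0.01, 0], [0, 0, 0], 0.085],
])

```text
t: 29.85
tool_pos: [0.4612, 0.0959, 0.2705]
tool_rot: [0.774, -0.633, -0.0, 0.0]
contact_force: [0.5, 0.3, -0.6]
gripper_width: 0.085
finger_force: 0.0
```

play_rows([
  [[-0.05, 0.01, 0.02], [0, 0, 0], 0.085],
  [[-0.05, 0.01, 0.03], [0, 0, 0], 0.085],
  [[-0.04, 0.008, 0.03], [0, 0, 0], 0.085],
  [[0, 0, 0.03], [0, 0, 0], 0.085],
  [[0, 0, 0], [0, 0, 0], 0.085],
])

```text
t: 30.48
tool_pos: [0.4054, 0.2252, 0.1588]
tool_rot: [0.774, -0.633, -0.0, 0.003]
contact_force: [-0.4, -0.5, 0.1]
gripper_width: 0.0851
finger_force: 0.0
```

```bash
python3 -c "
from h import *
to(.409,.2285,.042)"
```

```text
t 30.48 phi 1.771 tilt 0.006 delta [ -2.8  -4.7 110.8] pos [0.4054 0.2252 0.1588] w 0.0851 F 0.0 f [-0.4 -0.5  0.1]
```

play_rows([
  [[-0.003, -0.004, 0.03], [0, 0, 0], 0.085],
  [[0, 0, 0.03], [0, 0, 0], 0.085],
  [[0, 0, 0.03], [0, 0, 0], 0.085],
  [[0, 0, 0.019], [0, 0, 0], 0.085],
  [[0, 0, 0], [0, 0, 0], 0.085],
  [[0, 0, 0], [0, 0, 0], 0.05],
  [[0, 0, 0], [0, 0, 0], 0.027],
  [[0, 0, 0], [0, 0, 0], 0.027],
])

```text
t: 31.48
tool_pos: [0.411, 0.2304, 0.0535]
tool_rot: [0.774, -0.633, 0.0, -0.001]
contact_force: [-2.3, -0.1, 5.6]
gripper_width: 0.041
finger_force: 39.1
```

play_rows([
  [[0, 0, 0], [0, 0, 0], 0.027],
  [[0, 0, 0], [0, 0, 0], 0.027],
  [[0, 0, 0], [0, 0, 0], 0.027],
])

```text
t: 31.85
tool_pos: [0.411, 0.2304, 0.0536]
tool_rot: [0.774, -0.633, 0.0, -0.001]
contact_force: [-1.1, 0.0, 5.4]
gripper_width: 0.0408
finger_force: 39.0
```

play_rows([
  [[0, 0, -0.03], [0, 0, 0], 0.027],
  [[0, 0, -0.05], [0, 0, 0], 0.027],
  [[0, 0, -0.05], [0, 0, 0], 0.027],
  [[0, 0, -0.05], [0, 0, 0], 0.027],
  [[0, 0, -0.03], [0, 0, 0], 0.027],
  [[0, 0, 0], [0, 0, 0], 0.027],
])

```text
t: 32.6
tool_pos: [0.4112, 0.2306, 0.265]
tool_rot: [0.774, -0.633, 0.0, -0.003]
contact_force: [0.7, 0.5, -2.0]
gripper_width: 0.0405
finger_force: 40.6
```

```bash
python3 -c "
from h import *
to(.5993,-.1971,.24)
S=snap('side','s5.png'); a=S['pixels'][130:430,180:480,::-1]; cv2.imwrite('pics/s5c.png',cv2.resize(a,(600,600)))"
```

```text
t 32.60 phi 1.771 tilt 0.006 delta [456.7 -99.2  18. ] pos [0.4112 0.2306 0.265 ] w 0.0405 F 40.6 f [ 0.7  0.5 -2. ]
```

View pics/s5c.png

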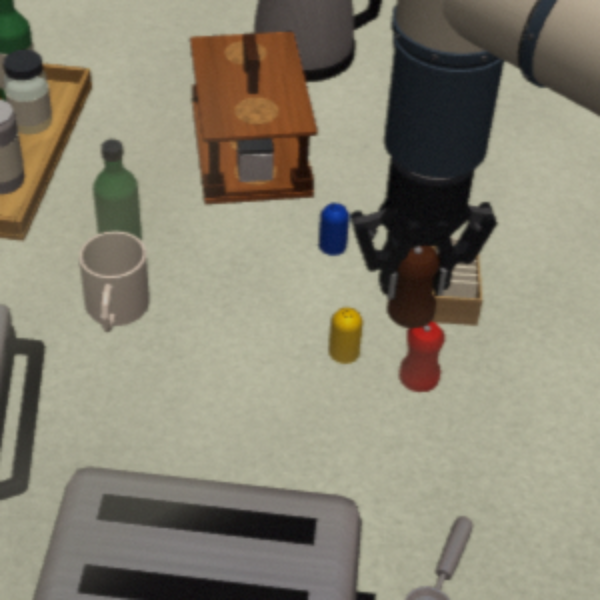

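Mill is held upright (415,285); the tier sits on the tray with its free disc at (257,110). Transport to the disc.

play_rows([
  [[0.03, -0.0065, 0], [0, 0, 0], 0.027],
  [[0.04, -0.009, 0], [0, 0, 0], 0.027],
  [[0.045, -0.01, 0], [0, 0, 0], 0.027],
  [[0.045, -0.01, 0], [0, 0, 0], 0.027],
  [[0.045, -0.01, 0], [0, 0, 0], 0.027],
  [[0.045, -0.01, 0], [0, 0, 0], 0.027],
  [[0.045, -0.01, 0], [0, 0, 0], 0.027],
  [[0.045, -0.01, 0], [0, 0, 0], 0.027],
])

```text
t: 33.65
tool_pos: [0.5516, -0.0896, 0.2604]
tool_rot: [0.774, -0.633, -0.001, 0.001]
contact_force: [0.7, 0.8, -0.6]
gripper_width: 0.0407
finger_force: 40.7
```

play_rows([
  [[0.045, -0.01, 0], [0, 0, 0], 0.027],
  [[0.04, -0.008, 0], [0, 0, 0], 0.027],
  [[0.025, -0.005, 0], [0, 0, 0], 0.027],
  [[0.007, -0.002, 0], [0, 0, 0], 0.027],
  [[0, 0, 0], [0, 0, 0], 0.027],
])

```text
t: 34.28
tool_pos: [0.5994, -0.1977, 0.2609]
tool_rot: [0.774, -0.633, -0.001, 0.0]
contact_force: [0.2, 0.4, -2.0]
gripper_width: 0.0407
finger_force: 40.7
```

```bash
python3 -c "
from h import *
to(.599,-.198,.1646)"
```

```text
t 34.27 phi 1.770 tilt 0.002 delta [ 0.3  0.2 90.3] pos [ 0.5994 -0.1977  0.2609] w 0.0407 F 40.7 f [ 0.2  0.4 -2. ]
```

play_rows([
  [[0, 0, 0.025], [0, 0, 0], 0.027],
  [[0, 0, 0.025], [0, 0, 0], 0.027],
  [[0, 0, 0.02], [0, 0, 0], 0.027],
  [[0, 0, 0], [0, 0, 0], 0.027],
])

```text
t: 34.78
tool_pos: [0.5984, -0.1965, 0.1906]
tool_rot: [0.775, -0.633, -0.002, 0.001]
contact_force: [-0.5, 0.3, -0.4]
gripper_width: 0.0406
finger_force: 40.7
```

```bash
python3 -c "
from h import *
to(.599,-.198,.1646)
S=snap('side','s6.png'); a=S['pixels'][90:240,250:370,::-1]; cv2.imwrite('pics/s6c.png',cv2.resize(a,(480,600),interpolation=2))"
```

```text
t 34.77 phi 1.772 tilt 0.004 delta [ 1.6 -0.3 20. ] pos [ 0.5984 -0.1965  0.1906] w 0.0406 F 40.7 f [-0.5  0.3 -0.4]
```

View pics/s6c.png

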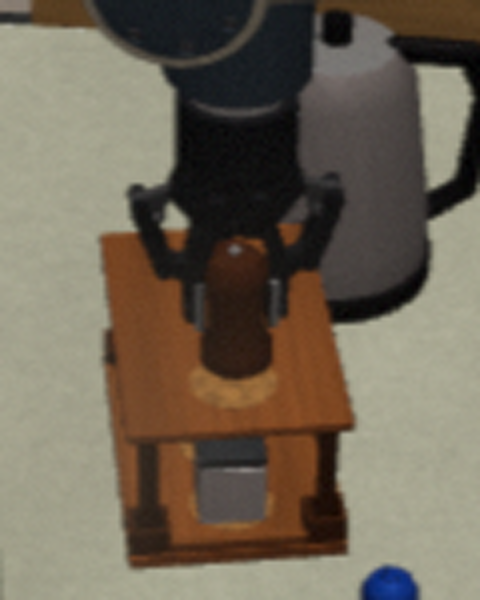

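Mill base front at (236,378), disc centred at (233,383): lowering 20 mm centres it.

play_rows([
  [[0.001, 0, 0.01], [0, 0, 0], 0.027],
  [[0, 0, 0.005], [0, 0, 0], 0.027],
  [[0, 0, 0.002], [0, 0, 0], 0.027],
  [[0, 0, 0], [0, 0, 0], 0.027],
])

```text
t: 35.33
tool_pos: [0.5999, -0.199, 0.1753]
tool_rot: [0.774, -0.633, -0.0, 0.0]
contact_force: [0.9, -1.0, -1.7]
gripper_width: 0.0405
finger_force: 40.7
```

play_rows([
  [[0, 0, 0.001], [0, 0, 0], 0.027],
  [[0, 0, 0.001], [0, 0, 0], 0.027],
])

```text
t: 35.58
tool_pos: [0.6, -0.199, 0.1734]
tool_rot: [0.774, -0.633, 0.0, -0.0]
contact_force: [0.3, -0.5, -1.7]
gripper_width: 0.0405
finger_force: 40.7
```

play_rows([
  [[0, 0, 0.001], [0, 0, 0], 0.027],
  [[0, 0, 0.001], [0, 0, 0], 0.027],
])

```text
t: 35.83
tool_pos: [0.5999, -0.1989, 0.1712]
tool_rot: [0.774, -0.633, -0.0, -0.0]
contact_force: [-0.5, 0.4, -1.6]
gripper_width: 0.0408
finger_force: 40.7
```

play_rows([
  [[0, 0, 0.001], [0, 0, 0], 0.027],
])

```text
t: 35.95
tool_pos: [0.6, -0.1991, 0.1707]
tool_rot: [0.774, -0.633, 0.0, 0.0]
contact_force: [-2.3, 0.1, 2.6]
gripper_width: 0.0404
finger_force: 40.4
```

play_rows([
  [[0, 0, 0], [0, 0, 0], 0.045],
  [[0, 0, 0], [0, 0, 0], 0.055],
  [[0, 0, 0], [0, 0, 0], 0.07],
  [[0, 0, 0], [0, 0, 0], 0.075],
  [[0, 0, -0.02], [0, 0, 0], 0.075],
  [[0, 0, -0.03], [0, 0, 0], 0.075],
  [[0, 0, -0.04], [0, 0, 0], 0.075],
  [[0, 0, -0.03], [0, 0, 0], 0.075],
])

```text
t: 36.95
tool_pos: [0.6001, -0.1991, 0.2923]
tool_rot: [0.774, -0.633, 0.001, -0.0]
contact_force: [-0.2, 0.2, 0.4]
gripper_width: 0.0752
finger_force: 0.0
```

play_rows([
  [[-0.03, 0.03, 0], [0, 0, 0], 0.075],
  [[-0.04, 0.04, 0], [0, 0, 0], 0.075],
  [[-0.04, 0.04, 0], [0, 0, 0], 0.075],
  [[-0.03, 0.03, 0], [0, 0, 0], 0.075],
  [[0, 0, 0], [0, 0, 0], 0.075],
  [[0, 0, 0], [0, 0, 0], 0.075],
])

```text
t: 37.7
tool_pos: [0.4352, -0.0896, 0.2906]
tool_rot: [0.774, -0.633, 0.0, -0.0]
contact_force: [0.3, -0.4, -0.9]
gripper_width: 0.0752
finger_force: 0.0
```

```bash
python3 -c "
from h import *
S=snap('side','s7.png'); a=S['pixels'][90:330,200:400,::-1]; cv2.imwrite('pics/s7c.png',cv2.resize(a,(500,600),interpolation=2))"
```

```text
(no output)
```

View pics/s7c.png

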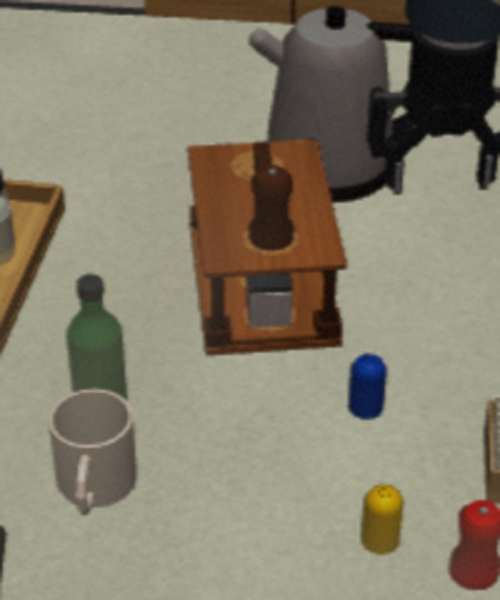

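The mill stands upright on the near disc at (271,235) above the tin (268,300), the tier is level with its posts in the sockets, and the mug and oil bottle are untouched.

```bash
python3 -c "
from plant import manip
print(manip.job_done())"
```

```text
the job is handed in; nothing more can be done
None
```

The rack is set up as asked and handed in at about 38 s: jar (kettle end), shaker and tin stand in the tray, the tier came down to its fully-home height, and the mill stands upright above the tin; mug and oil bottle were not touched, and the hand-in call returned no verdict.

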